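Load the repair tray and hold it up level

TASK

Put the three parts of this repair job (the long camera top cover, the flash shoe cover and the larger round spring housing) right way up inside the carrying tray, and let go of them, while the tray stands on the desk. Then take the tray by the upright handle in its middle, lift it about 10 cm clear of the desk, keeping it level all the way, and hold it there still: finish while holding it in the air, without putting it down. Leave everything else, the little gate and the other bits among the parts included, where it is.

Things in the scene. Friction and masses are not known exactly. Their poses are not given: they have to be found in the camera images.
- caddy: Carrying tray, aluminium, cork-lined floor, about 0.4 kg, loose in the bay at the robot's right. 280 long (x), 160 wide (y), walls 4 thick, 26 high; inner floor 6 above the underside. In the very middle an upright handle: stem 12 (x) by 24 (y), then a flat black grip block 14 (x) by 50 (y), 68 to 102 above the underside. Rest of the floor is free. Origin: centre of the underside; z up.
- caddy_grip (a point): Middle of the tray's grip block, 85 above the tray's underside, same axes as the tray: it is 14 thick along x and 50 wide along y, so pinch it from above with the fingers closing along the tray's x.
- top_cover: Camera top cover, black enamel, about 70 g, the only long part: 110 long (x), 32 wide (y), 20 high, with a central hump 36 by 26 that reaches 34 high and a flat dial near each end (up to 26 high). Lies in the bay on the robot's left, hump up. Origin: centre of the underside; z up.
- shoe_cover: Flash shoe cover, bare silver metal, about 50 g: a block 40 long (x), 30 wide (y), 29 high, whose top has a lengthwise (x) slot between two overhanging rails. Left bay, slot up. Origin: centre of the underside; z up.
- spring_housing: Shutter spring housing, copper, about 90 g: an upright round drum 38 in diameter and 26 high with a hub 16 in diameter on top, 32 high in all. Larger than the other round bits. Left bay, hub up. Origin: centre of the underside; z up.
- mirror_guard: Bystander among the parts: clear acrylic angle, base 46 by 40 by 4 with an upright edge 26 high at its +x side. Origin: centre of the underside.
- mount_ring: Bystander among the parts: flat steel ring, 52 outside, 38 inside diameter, 8 high. Origin: centre of the underside.
- rewind_knob: Bystander among the parts: small stepped metal knob, 22 in diameter, 20 high. Origin: centre of the underside.
- screwdriver: Bystander: screwdriver 150 long, lying beyond the left bay.
- screw_jar: Bystander: small closed jar, 36 in diameter, 45 high, beyond the right bay. Origin: centre of the underside.
- brush: Bystander: brush 140 long, lying beyond the right bay.
- divider: Fixed low steel divider between the two bays, 420 long (x), 16 wide at the foot, 40 high at most. Origin: middle of its foot.
- gate_tip (a point): Free end, 20 above the desk, of the small hinged steel gate in the far part of the divider (gate 80 long, 34 high); it swings freely on an upright hinge. To be left as it is.
- equipment: All the fixed equipment on the desk as one body (drawers, tester and bath along the far edge beyond x = 0.81, up to 150 high; drawers and a lamp at the left beyond y = 0.57; a power supply and driver block at the right beyond y = -0.54). Keep clear. Origin: on the desk 0.6 m ahead of the robot.

How it is judged (in metres and radians):
On the way:
1. all three parts lie right way up in the tray, let go, while the tray stands on the desk (x of top_cover in the frame of caddy between -0.138 and 0.138 m and y of top_cover in the frame of caddy between -0.078 and 0.078 m and z of top_cover in the frame of caddy between -0.002 and 0.02 m and angle between each of top_cover, shoe_cover, spring_housing's own z axis and vertical below 0.35 rad and contact force between the fingers and top_cover below 0.1 N and x of shoe_cover in the frame of caddy between -0.138 and 0.138 m and y of shoe_cover in the frame of caddy between -0.078 and 0.078 m and z of shoe_cover in the frame of caddy between -0.002 and 0.02 m and contact force between the fingers and shoe_cover below 0.1 N and x of spring_housing in the frame of caddy between -0.138 and 0.138 m and y of spring_housing in the frame of caddy between -0.078 and 0.078 m and z of spring_housing in the frame of caddy between -0.002 and 0.02 m and contact force between the fingers and spring_housing below 0.1 N and height (world z) of caddy below 0.01 m), for 0.2 s.
At the end, for the whole second after the job is handed in: Fingers hold the tray by its grip (within 45 mm of its middle) 70 to 140 mm above the desk, level within 0.12 rad, still (30 mm/s, 0.2 rad/s), touching no divider or equipment; the three parts lie on its floor (below 20 mm, tilt under 0.35 rad), untouched by the fingers (x of top_cover in the frame of caddy between -0.138 and 0.138 m and y of top_cover in the frame of caddy between -0.078 and 0.078 m and z of top_cover in the frame of caddy between -0.002 and 0.02 m and angle between each of top_cover, shoe_cover, spring_housing's own z axis and vertical below 0.35 rad and contact force between the fingers and top_cover below 0.1 N and x of shoe_cover in the frame of caddy between -0.138 and 0.138 m and y of shoe_cover in the frame of caddy between -0.078 and 0.078 m and z of shoe_cover in the frame of caddy between -0.002 and 0.02 m and contact force between the fingers and shoe_cover below 0.1 N and x of spring_housing in the frame of caddy between -0.138 and 0.138 m and y of spring_housing in the frame of caddy between -0.078 and 0.078 m and z of spring_housing in the frame of caddy between -0.002 and 0.02 m and contact force between the fingers and spring_housing below 0.1 N and height (world z) of caddy between 0.07 and 0.14 m and angle between caddy's own z axis and vertical below 0.12 rad and linear speed of caddy below 0.03 m/s and angular speed of caddy below 0.2 rad/s and contact force between the fingers and caddy above 2 N and distance between the grasp point and caddy_grip below 0.045 m and contact force between caddy and divider below 0.1 N and contact force between caddy and equipment below 0.1 N); the arm keeps its last pose, push and grip.
It fails at once if the tray is tilted by more than 0.35 rad (angle between caddy's own z axis and vertical above 0.35 rad).
It fails at once if a bystander or the gate is moved by more than 20 mm (distance of any of mirror_guard, mount_ring, rewind_knob, screwdriver, screw_jar, brush, gate_tip from where it was at the start of the episode above 0.02 m).
It also fails if it takes over 70 s, if anything falls off the work surface, if the arm or the gripper's body presses on something with over 40 N, if the wrist force passes 120 N, or if a joint passes its speed limit or range.

ROBOT

A 6-joint arm with a two-finger parallel gripper is mounted at the origin on the work surface. World frame = base frame: x ahead of the robot, y to its left, z up, the work surface at z = 0. Lengths are in mm, angles in rad, forces in N, time in s.
With the tool pointing down it reaches from about 275 to 975 mm from the base axis. Payload 8.4 kg.
Tool frame: the origin (TCP) lies at the very end of the fingers, on their centre line; the grasp point (between the pads) lies robot.hold_point_z behind it (robot.hold_point_z is the distance from the TCP to the grasp point, in mm); y points along the fingers, z is the direction in which the jaws open and shut, and the axes are right-handed (so a half turn about y gives the same grasp; the last joint's range is limited). The gripper opens to 92 mm and grips with 3 to 60 N. Pads are 20 mm wide; open, the fingers measure 128 mm over their backs; the gripper's body (75 mm by 189 mm) begins 69 mm behind the grasp point.
Start: joints at [-1.136, 0.353, 1.633, -0, 1.155, -0.002], TCP at [264.4, -566.322, 214.583] pointing down, gripper open.
Joint ranges: [-2.63, 2.63], [-0.92, 2.1], [0.06, 2.66], [-1.3, 4.44], [0, 2.69], [-3.02, 3.02]. Speed limits (rad/s): [2.22, 2.22, 2.79, 3.14, 3.14, 3.14].

INTERFACE

Orientations are given as a rotation vector (axis times angle).
In Python, from plant import robot gives the robot as it stands. The module is installed in compiled form; this text tells all that it offers.
- The arm moves only by the shell command python3 -m inch 'ROWS' [OPENING]. ROWS is JSON, a list that holds one entry, the list of rows, each a list of 4 numbers: the shift along the tool's x, y, z in m, then the turn about the tool's y in rad. In form: [[[x, y, z, spin], ...]]. A call has 1 to 20 rows; each row shifts and turns the commanded pose from where the row before left it, along the tool's axes as they then stand; what a row does not reach is not made up. A row lasts 1/10 s, in which the tool goes at most 50 mm and 8.59 degrees, less where a joint would pass 70% of its speed; a pose out of reach is approached as far as the arm can. A call is refused whole if a number of a shift passes 0.05 or a number of a turn 0.15, either way. A call with a gripper value outside its range is refused whole. OPENING is the opening, from 0 (shut) to 1 (fully open), set as the call begins (- or left out, the last holds). The fingers move at their own pace and stop on an object; the grip force is fixed at half the most. Time passes only in rows, so rows that do not move let the fingers close. It gives the time, the measured TCP pose, the force and the opening at its end, in the units of the state.
- robot.state(): the state, without advancing time (a new reading comes with each control period).
- robot.capture(name): name is "scene" or "top" or "wrist"; returns the picture (480x640x3 uint8, red, green, blue); there is no depth.
- robot.get_calibration(name): a dict with "K" (3x3 intrinsics, pixels), "extrinsics" (4x4, takes a point from camera to world coordinates). Camera axes: x right, y down, z forward; pixel columns grow to the right and rows downward; lengths in mm; the calibration is good to about 2 mm. A picture is of the moment at which its call begins: read the wrist's pose just before it. get_calibration takes no time and is no camera call; for the wrist camera it gives the pose at the moment of the call.
- robot.job_done(): hands the job in, once; it reports no verdict.
The state is a dict: "clock": time; "joints": joint angles; "dq": joint speeds; "effort": joint torques, N m; "tcp_pos": TCP position; "tool_rot": TCP orientation; "force": force on the tool from outside, world axes, zero at the start; "wrist_torque": the same for the moment, N m; "width": opening from 0.0 (shut) to 1.0 (fully open).
Only numpy, scipy, OpenCV 4.12 (cv2) and the standard library are available. Lean on these libraries where they do the work, as an engineer would, in place of code of your own. Each camera call takes 0.05 s, during which the arm holds its last target.

## Working session

There is one attempt and no reset: what is moved stays moved. The work goes in short steps, Python scripts to look and compute and a shell command to move; the robot and the scene stay as the last step left them, time stands still between calls to the robot, and variables do not carry over. Pictures are saved under pics/ and viewed, and the job is handed in when it is done.

```bash
mkdir -p pics; ls
python3 - <<'E'
from plant import robot
import cv2,numpy as np
s=robot.state();print(s, robot.hold_point_z)
for n in("scene","top","wrist"):
    c=robot.get_calibration(n);print(n,np.round(c["K"],1).tolist(),np.round(c["extrinsics"],3).tolist())
    im=robot.capture(n);cv2.imwrite(f"pics/{n}0.png",im[:,:,::-1])
E
```

```text
pics
{'clock': 0.0, 'joints': array([-1.13640792e+00,  3.53629957e-01,  1.63412263e+00,  4.79907150e-06,
        1.15519126e+00, -2.36428484e-03]), 'dq': array([-0.00148601,  0.00034143,  0.00053012, -0.00130081, -0.00021259,
        0.00028155]), 'effort': array([ 2.33922088e-03, -5.93842006e+01, -3.34213865e+01,  6.99345558e-02,
        2.33506202e-02, -1.23902360e-04]), 'tcp_pos': array([ 264.19089734, -565.87872567,  213.87997392]), 'tool_rot': array([-0.439641  ,  1.98116629, -1.97848784]), 'force': array([-1.18922916,  0.27023857,  1.11162933]), 'wrist_torque': array([0.01741895, 0.02544257, 0.02215394]), 'width': 0.9991788880185666} 18.700000000000003
scene [[496.4, 0.0, 306.5], [0.0, 496.4, 245.1], [0.0, 0.0, 1.0]] [[-0.882, 0.32, -0.347, 904.712], [0.472, 0.598, -0.648, 647.797], [0.001, -0.735, -0.678, 719.684], [0.0, 0.0, 0.0, 1.0]]
top [[453.0, 0.0, 310.9], [0.0, 453.0, 234.1], [0.0, 0.0, 1.0]] [[0.02, -0.99, 0.142, 484.065], [-1.0, -0.021, -0.003, 49.1], [0.006, -0.142, -0.99, 823.29], [0.0, 0.0, 0.0, 1.0]]
wrist [[428.8, 0.0, 323.9], [0.0, 428.8, 236.3], [0.0, 0.0, 1.0]] [[0.423, -0.876, -0.232, 329.758], [-0.906, -0.41, -0.107, -536.128], [-0.002, 0.256, -0.967, 383.862], [0.0, 0.0, 0.0, 1.0]]
```

View pics/top0.png

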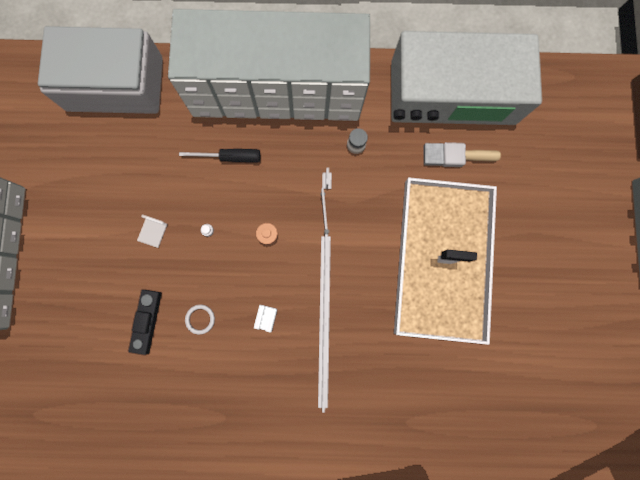

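View pics/scene0.png

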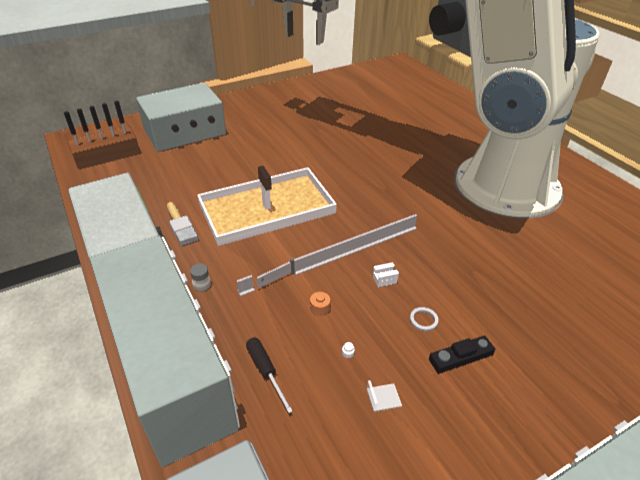

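View pics/wrist0.png

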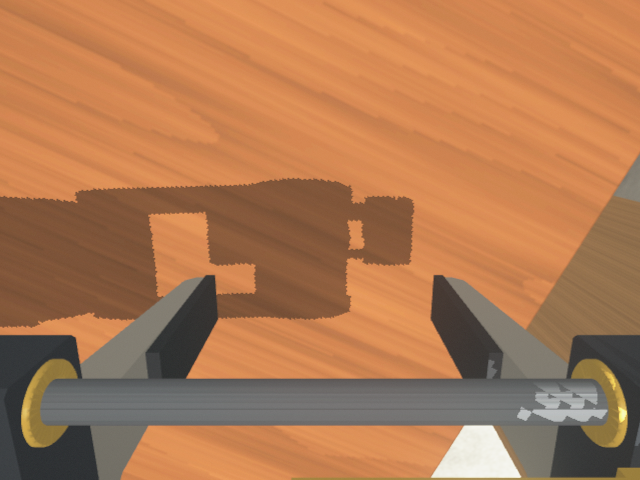

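Top view: cover at about (145,322), shoe (265,319), housing (267,233), tray corners (408,180), (496,187), (489,342), (398,334), grip near (459,256). Next I measure these by casting rays.

```bash
cat > h.py <<'E'
import numpy as np,cv2
from plant import robot
def ray(c,uv,z):
    K=np.array(c["K"]);T=np.array(c["extrinsics"])
    d=T[:3,:3]@np.linalg.inv(K)@np.array([uv[0],uv[1],1.]);o=T[:3,3]
    return o+d*(z-o[2])/d[2]
def proj(c,p):
    K=np.array(c["K"]);T=np.array(c["extrinsics"])
    q=K@(T[:3,:3].T@(np.array(p,float)-T[:3,3]));return q[:2]/q[2]
def crop(im,x0,y0,x1,y1,s,fn):
    cv2.imwrite(fn,cv2.resize(im[y0:y1,x0:x1],None,fx=s,fy=s,interpolation=cv2.INTER_NEAREST))
def blobs(mask,amin):
    n,l,st,ce=cv2.connectedComponentsWithStats(mask.astype(np.uint8))
    return [(ce[i],st[i],(l==i).astype(np.uint8)) for i in range(1,n) if st[i][4]>amin]
E
python3 - <<'E'
from h import *
from scipy.spatial.transform import Rotation as R
s=robot.state();print(np.round(R.from_rotvec(s['tool_rot']).as_matrix(),3))
im=cv2.imread('pics/top0.png');hsv=cv2.cvtColor(im,cv2.COLOR_BGR2HSV);c=robot.get_calibration("top")
crop(im,125,200,285,360,4,'pics/c1.png')
crop(im,385,165,505,350,3,'pics/c2.png')
H,S,V=[hsv[...,i].astype(int) for i in range(3)]
# housing: copper
m=(H<15)&(S>130)&(V>190); 
for ce,st,_ in blobs(m[200:270,245:290],20): print('copper',ce+[245,200],st, ray(c,ce+[245,200],26))
# cover
m=(V<70)
sub=m[270:370,110:180]
for ce,st,b in blobs(sub,50):
    r=cv2.minAreaRect(cv2.findContours(b,0,1)[0][0]);bp=cv2.boxPoints(r)+[110,270];print('cover',ce+[110,270],st,r[1:],[np.round(ray(c,p,20)[:2]) for p in bp])
m=(S<60)&(V>150)
for ce,st,b in blobs(m[295:340,245:290],20):
    r=cv2.minAreaRect(cv2.findContours(b,0,1)[0][0]);bp=cv2.boxPoints(r)+[245,295];print('shoe',ce+[245,295],st,ray(c,ce+[245,295],29),[np.round(ray(c,p,29)[:2]) for p in bp])
E
```

```text
[[-0.906 -0.     0.423]
 [-0.423  0.001 -0.906]
 [-0.    -1.    -0.001]]
cover [145.10061783 322.5560459 ] [  19   20   33   65 1133] ((21.768890380859375, 64.32609558105469), 11.309932708740234) [array([389., 358.]), array([498., 344.]), array([491., 306.]), array([383., 321.])]
shoe [264.86681223 317.98689956] [  9  10  23  28 458] [450.54393887 122.80592086  29.        ] [array([433., 143.]), array([475., 134.]), array([468., 103.]), array([426., 112.])]
```

View pics/c1.png

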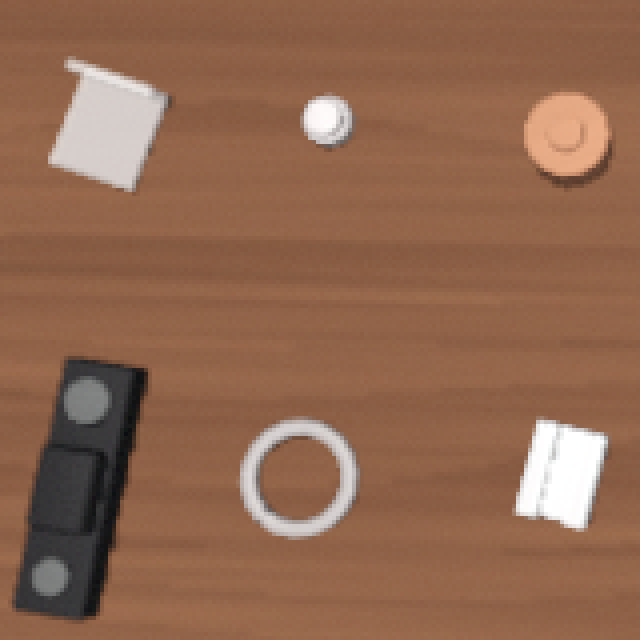

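View pics/c2.png

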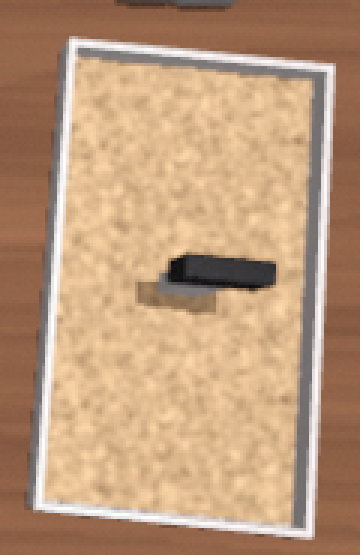

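Run:
```python
from h import *
c=robot.get_calibration("top")
def quad(n,pts,s,o,z):
    P=np.array([ray(c,np.array(p)/s+o-0.5,z)[:2] for p in pts])
    ce=P.mean(0); e=[np.linalg.norm(P[i]-P[(i+1)%4]) for i in range(4)]
    d=(P[0]+P[1]-P[2]-P[3])/2
    print(n,np.round(P).tolist(),'ctr',ce.round(1),'edges',np.round(e,1),'long yaw deg',np.degrees(np.arctan2(d[1],d[0])).round(2))
quad('cover',[(66,358),(142,367),(90,618),(14,607)],4,np.array([125,200]),20)
quad('shoe',[(538,418),(607,434),(583,530),(516,515)],4,np.array([125,200]),29)
quad('tray',[(69,38),(335,65),(314,538),(33,508)],3,np.array([385,165]),26)
o=np.array([125,200])
print('hub',ray(c,np.array((566,132))/4+o-.5,32), 'rim',ray(c,np.array((566,135))/4+o-.5,26))
print('dials',ray(c,np.array((86,400))/4+o-.5,26),ray(c,np.array((50,577))/4+o-.5,26))
o=np.array([385,165]);
quad('grip',[(170,258),(275,262),(275,287),(170,284)],3,o,102)
print('ring',ray(c,np.array((299,478))/4+np.array([125,200]),8),'guard',ray(c,np.array((105,130))/4+np.array([125,200]),4),'knob',ray(c,np.array((327,120))/4+np.array([125,200]),20))
```

```text
cover [[496.0, 343.0], [493.0, 309.0], [385.0, 324.0], [389.0, 357.0]] ctr [440.7 333.4] edges [ 33.7 108.6  33.2 107.8] long yaw deg -7.86
shoe [[474.0, 134.0], [468.0, 104.0], [427.0, 113.0], [433.0, 142.0]] ctr [450.5 123. ] edges [30.7 41.9 29.5 42.1] long yaw deg -11.65
tray [[707.0, -127.0], [694.0, -287.0], [414.0, -265.0], [428.0, -103.0]] ctr [ 560.7 -195.4] edges [161.1 280.1 162.  279.8] long yaw deg -4.73
hub [599.09956119 125.70102732  32.        ] rim [598.62481945 126.2353939   26.        ]
dials [477.86580204 330.64114946  26.        ] [402.556787   340.62363267  26.        ]
grip [[566.0, -163.0], [565.0, -219.0], [551.0, -218.0], [552.0, -162.0]] ctr [ 558.4 -190.6] edges [56.2 13.4 56.  13.9] long yaw deg -1.49
ring [444.7091337  239.68601074   8.        ] guard [598.71005375 337.57252212   4.        ] knob [603.10730937 233.07381295  20.        ]
```

Sizes check out (cover 33×108, shoe 30×42, tray 161×280). Next, a helper that works out how far to go in tool axes.

```bash
cat >> h.py <<'E'
from scipy.spatial.transform import Rotation as R
def plan(x,y,z,ang):
    s=robot.state();M=R.from_rotvec(s['tool_rot']).as_matrix()
    a=np.degrees(np.arctan2(M[1,2],M[0,2]))
    tilt=np.degrees(np.arccos(-M[2,1]))
    spin=-((ang-a+180)%360-180)
    g=np.radians(ang);zt=np.array([np.cos(g),np.sin(g)]);xt=np.array([zt[1],-zt[0]])
    d=np.array([x,y])-s['tcp_pos'][:2]
    print('t',s['clock'],'tcp',s['tcp_pos'].round(1),'ang',a.round(2),'tilt',tilt.round(2),'w',s['width'].round(3),'F',s['force'].round(1),'j6',s['joints'][5].round(2))
    print('spin rad',np.radians(spin).round(4),'then x,y,z m:',(d@xt/1000).round(4),((s['tcp_pos'][2]-z)/1000).round(4),(d@zt/1000).round(4))
E
python3 -c "
from h import *
plan(441,333,120,-97.9)"
```

```text
Traceback (most recent call last):
  File "h.py", line 23, in plan
    print('t',s['clock'],'tcp',s['tcp_pos'].round(1),'ang',a.round(2),'tilt',tilt.round(2),'w',s['width'].round(3),'F',s['force'].round(1),'j6',s['joints'][5].round(2))
                                                                                               ^^^^^^^^^^^^^^^^
AttributeError: 'float' object has no attribute 'round'
```

```bash
sed -i "s/s\['width'\].round(3)/round(s['width'],3)/" h.py; python3 -c "
from h import *
plan(441,333,120,-97.9)"
```

```text
t 0.15 tcp [ 264.2 -566.   214. ] ang -64.98 tilt 0.06 w 1.001 F [ 0.3  0.8 -0.5] j6 -0.0
spin rad 0.5746 then x,y,z m: -0.0515 0.094 -0.9147
```

```bash
python3 -m inch '[[[0,0,0,0.1437],[0,0,0,0.1437],[0,0,0,0.1436],[0,0,0,0.1436],[-0.003,0,-0.048,0],[-0.003,0,-0.048,0],[-0.003,0,-0.048,0],[-0.003,0,-0.048,0],[-0.003,0,-0.048,0],[-0.003,0,-0.048,0],[-0.003,0,-0.048,0],[-0.003,0,-0.048,0],[-0.003,0,-0.048,0],[-0.003,0,-0.048,0],[-0.003,0,-0.048,0],[-0.003,0,-0.048,0],[-0.003,0,-0.048,0],[-0.003,0,-0.048,0],[-0.003,0,-0.048,0],[0,0,0,0]]]' 0.65; python3 -c "
from h import *
plan(441,333,100,-97.9)"
```

```text
clock: 2.15
tcp_pos: [408.8, 145.5, 214.8]
tool_rot: [-0.145, -2.155, 2.151]
force: [-0.6, -0.7, 0.1]
width: 0.651
t 2.15 tcp [408.8 145.5 214.8] ang -97.62 tilt 0.12 w 0.651 F [-0.6 -0.7  0.1] j6 2.04
spin rad 0.0049 then x,y,z m: -0.0061 0.1148 -0.1901
```

```bash
python3 -m inch '[[[-0.001,0.01,-0.038,0.0049],[-0.001,0.02,-0.038,0],[-0.001,0.02,-0.038,0],[-0.001,0.02,-0.038,0],[-0.002,0.02,-0.038,0],[0,0.02,0,0],[0,0,0,0],[0,0,0,0]]]'; python3 -c "
from h import *
plan(441,333,6,-97.9)
c=robot.get_calibration('wrist');im=robot.capture('wrist')[:,:,::-1].copy();cv2.imwrite('pics/w1.png',im)
for p in [(496,343,20),(493,309,20),(385,324,20),(389,357,20)]: print(proj(c,p).round())
"
```

```text
clock: 2.95
tcp_pos: [440.2, 326.9, 104.4]
tool_rot: [-0.152, -2.145, 2.148]
force: [0.1, -0.0, -0.3]
width: 0.646
t 2.95 tcp [440.2 326.9 104.4] ang -98.19 tilt 0.11 w 0.646 F [ 0.1 -0.  -0.3] j6 2.35
spin rad -0.0051 then x,y,z m: 0.0001 0.0984 -0.0062
[283. 157.]
[341. 154.]
[340. 324.]
[289. 325.]
```

View pics/w1.png

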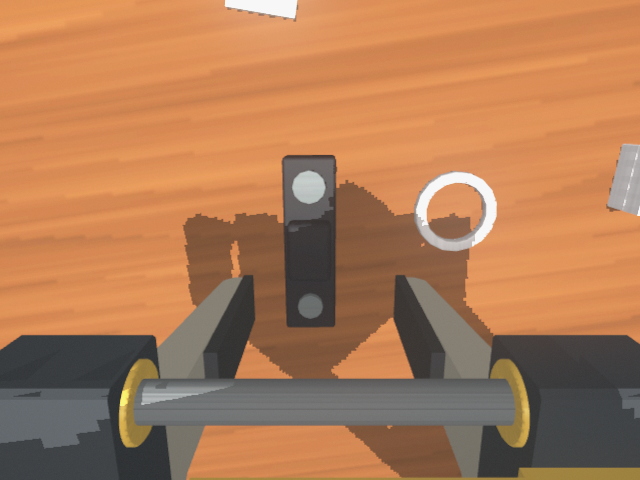

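The wrist view shows the cover straight between the fingers, corners (283,157), (335,157), (335,326), (287,326): aligned, about 2 mm further left than predicted. Now I descend.

```bash
python3 -m inch '[[[0,0.025,-0.008,0],[0,0.025,0,0],[0,0.025,0,0],[0,0.015,0,0],[0,0.009,0,0],[0,0,0,0],[0,0,0,0]]]'; python3 -c "
from h import *
plan(441,335,6,-98)"
```

```text
clock: 3.7
tcp_pos: [442.4, 336.1, 6.5]
tool_rot: [-0.155, -2.148, 2.147]
force: [-0.4, -0.2, 0.2]
width: 0.647
t 3.7 tcp [442.4 336.1   6.5] ang -98.19 tilt 0.06 w 0.647 F [-0.4 -0.2  0.2] j6 2.36
spin rad -0.0034 then x,y,z m: 0.0012 0.0005 0.0012
```

```bash
python3 -m inch '[[[0,0,0,0],[0,0,0,0],[0,0,0,0],[0,0,0,0],[0,0,0,0],[0,-0.01,0,0],[0,-0.02,0,0],[0,-0.03,0,0],[0,-0.03,0,0],[0,-0.02,0,0],[0,-0.02,0,0],[0,0,0,0]]]' 0; python3 -c "
from h import *
im=robot.capture('wrist')[:,:,::-1].copy();cv2.imwrite('pics/w2.png',im)
# tray spot
a=np.radians(-4.73);ex=np.array([np.cos(a),np.sin(a)]);ey=np.array([-ex[1],ex[0]]);o=np.array([560.7,-195.4])
for n,p in dict(cover=(-75,30),shoe=(-75,-32),housing=(95,0)).items(): print(n,(o+p[0]*ex+p[1]*ey).round(1))
p=o-75*ex+30*ey
plan(*p,140,-94.73)"
```

```text
clock: 4.9
tcp_pos: [443.2, 336.9, 138.6]
tool_rot: [-0.157, -2.153, 2.146]
force: [0.2, 0.6, 0.5]
width: 0.347
cover [ 488.4 -159.3]
shoe [ 483.3 -221.1]
housing [ 655.4 -203.2]
t 4.95 tcp [442.4 336.4 136.9] ang -98.17 tilt 0.16 w 0.344 F [ 0.1  0.7 -1.1] j6 2.36
spin rad -0.0601 then x,y,z m: -0.0867 -0.0031 0.4902
```

View pics/w2.png

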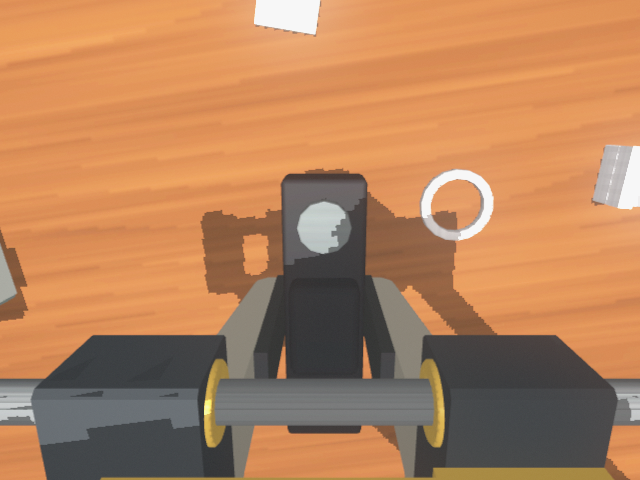

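Cover is held (31.6 mm opening, matches the 32 mm width). I carry it to the tray.

```bash
python3 -m inch '[[[0,0,0,-0.0601],[-0.0075,0,0.025,0],[-0.0075,0,0.045,0],[-0.0075,0,0.045,0],[-0.0075,0,0.045,0],[-0.0075,0,0.045,0],[-0.0075,0,0.045,0],[-0.0075,0,0.045,0],[-0.0075,0,0.045,0],[-0.0075,0,0.045,0],[-0.0075,0,0.045,0],[-0.0075,0,0.04,0],[-0.005,0,0.02,0],[0,0,0,0],[0,0,0,0]]]'; python3 -c "
from h import *
plan(488.4,-159.3,13.5,-94.73)
c=robot.get_calibration('wrist');im=robot.capture('wrist')[:,:,::-1].copy();cv2.imwrite('pics/w3.png',im)
"
```

```text
clock: 6.45
tcp_pos: [487.6, -159.3, 134.4]
tool_rot: [-0.089, -2.179, 2.177]
force: [-0.2, 0.1, -0.3]
width: 0.342
t 6.45 tcp [ 487.6 -159.3  134.4] ang -94.81 tilt 0.13 w 0.342 F [-0.2  0.1 -0.3] j6 1.34
spin rad -0.0013 then x,y,z m: -0.0008 0.1209 -0.0001
```

View pics/w3.png

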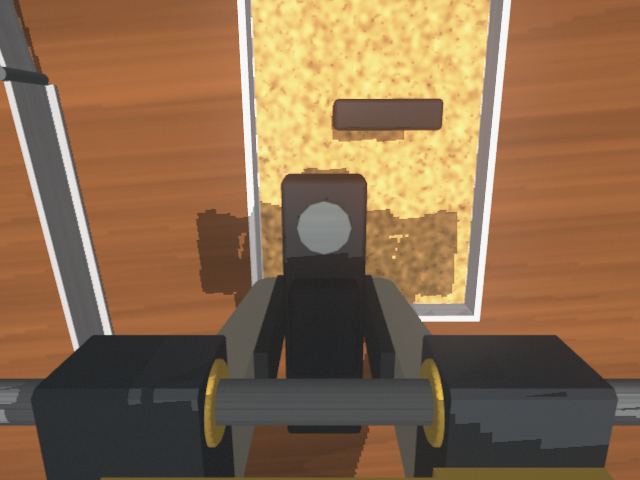

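```bash
python3 -c "
from h import *
c=robot.get_calibration('wrist')
P=np.array([ray(c,p,102)[:2] for p in [(335,100),(442,99),(441,128),(335,129)]]);print(P.round(1),P.mean(0), np.degrees(np.arctan2(*(P[0]-P[1])[::-1]))-90)
for p in [(479,320),(247,150),(495,150)]: print(ray(c,p,26).round(1))
a=np.radians(-4.73);ex=np.array([np.cos(a),np.sin(a)]);ey=np.array([-ex[1],ex[0]]);o=np.array([560.7,-195.4])
for q in [(-140,-80)]: print(o+q[0]*ex+q[1]*ey)
"
```

```text
[[ 569.  -170.8]
 [ 565.5 -218.8]
 [ 552.8 -218.2]
 [ 556.4 -169.8]] [ 560.9341568  -194.40234441] -4.220981620278863
[ 415.7 -263.2   26. ]
[ 546.7 -114.6   26. ]
[ 533.7 -272.2   26. ]
[ 414.57996454 -263.58310082]
```

Wrist view agrees: grip centre (560.9, −194.4), yaw −4.2°, tray corner within 1 mm. I lower and release.

```bash
python3 -m inch '[[[0,0.025,0,0],[0,0.03,0,0],[0,0.03,0,0],[0,0.02,0,0],[0,0.01,0,0],[0,0.005,0,0],[0,0,0,0],[0,0,0,0]]]'; python3 -c "
from h import *
plan(488.4,-159.3,13.5,-94.73)
"
```

```text
clock: 7.3
tcp_pos: [489.2, -159.6, 16.4]
tool_rot: [-0.091, -2.18, 2.18]
force: [0.3, -0.4, -0.5]
width: 0.341
t 7.3 tcp [ 489.2 -159.6   16.4] ang -94.71 tilt 0.07 w 0.341 F [ 0.3 -0.4 -0.5] j6 1.33
spin rad 0.0003 then x,y,z m: 0.0008 0.0029 -0.0003
```

```bash
python3 -m inch '[[[0,0.002,0,0],[0,0.0005,0,0],[0,0,0,0]]]' && python3 -m inch '[[[0,0,0,0],[0,0,0,0],[0,0,0,0],[0,-0.01,0,0],[0,-0.03,0,0],[0,-0.04,0,0],[0,-0.04,0,0],[0,0,0,0],[0,0,0,0]]]' 0.48; python3 -c "
from h import *
cv2.imwrite('pics/w4.png',robot.capture('wrist')[:,:,::-1])
plan(450.5,123,120,-101.65)
"
```

```text
clock: 7.6
tcp_pos: [488.7, -159.8, 13.4]
tool_rot: [-0.091, -2.179, 2.18]
force: [-0.5, -0.5, -1.2]
width: 0.346
clock: 8.5
tcp_pos: [489.2, -160.0, 134.4]
tool_rot: [-0.093, -2.18, 2.181]
force: [0.6, -0.0, -0.1]
width: 0.481
t 8.55 tcp [ 488.3 -159.6  133.2] ang -94.73 tilt 0.02 w 0.481 F [ 0.   0.4 -0.4] j6 1.33
spin rad 0.1207 then x,y,z m: 0.0941 0.0132 -0.2692
```

View pics/w4.png

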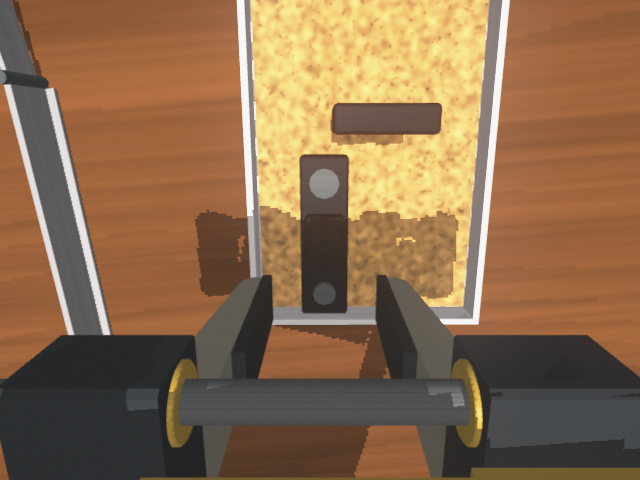

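The cover lies inside the tray (300–348, 155–313), clear of the end wall. Next, the shoe cover.

```bash
python3 -m inch '[[[0,0,0,0.1207],[0.0118,0,-0.0337,0],[0.0118,0,-0.0337,0],[0.0118,0,-0.0337,0],[0.0118,0,-0.0337,0],[0.0118,0,-0.0337,0],[0.0118,0,-0.0337,0],[0.0118,0.007,-0.0337,0],[0.0115,0.006,-0.0333,0],[0,0,0,0],[0,0,0,0]]]' 0.62; python3 -c "
from h import *
plan(450.5,123,6.5,-101.65)
c=robot.get_calibration('wrist');im=robot.capture('wrist')[:,:,::-1].copy();cv2.imwrite('pics/w5.png',im)
for p in [(474,134,29),(468,104,29),(427,113,29),(433,142,29)]: print(proj(c,p).round())
"
```

```text
clock: 9.65
tcp_pos: [449.6, 123.1, 118.8]
tool_rot: [-0.21, -2.113, 2.116]
force: [0.8, 0.3, -0.9]
width: 0.618
t 9.65 tcp [449.6 123.1 118.8] ang -101.52 tilt 0.17 w 0.618 F [ 0.8  0.3 -0.9] j6 2.04
spin rad 0.0023 then x,y,z m: -0.0009 0.1123 -0.0001
[298. 207.]
[348. 207.]
[346. 271.]
[300. 271.]
```

View pics/w5.png

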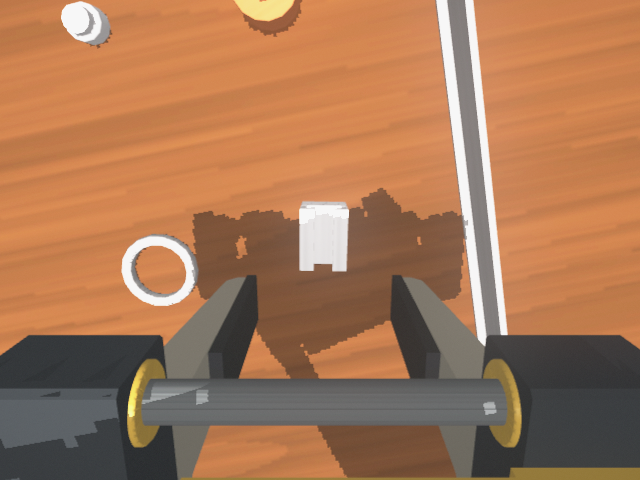

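The shoe cover sits at (299–348, 207–271), as predicted. I descend and close.

```bash
python3 -m inch '[[[0,0.03,0,0],[0,0.03,0,0],[0,0.03,0,0],[0,0.015,0,0],[0,0.007,0,0],[0,0,0,0],[0,0,0,0]]]' && python3 -c "
from h import *
plan(450.5,123,6.5,-101.65)" && python3 -m inch '[[[0,0,0,0],[0,0,0,0],[0,0,0,0],[0,0,0,0],[0,0,0,0],[0,-0.01,0,0],[0,-0.02,0,0],[0,-0.03,0,0],[0,-0.03,0,0],[0,-0.02,0,0],[0,-0.02,0,0],[0,0,0,0]]]' 0; python3 -c "
from h import *
cv2.imwrite('pics/w6.png',robot.capture('wrist')[:,:,::-1])
plan(483.3,-221.1,135,-94.6)"
```

```text
clock: 10.4
tcp_pos: [451.2, 122.5, 8.6]
tool_rot: [-0.217, -2.114, 2.114]
force: [-0.4, -0.4, 0.6]
width: 0.62
t 10.4 tcp [451.2 122.5   8.6] ang -101.69 tilt 0.03 w 0.62 F [-0.4 -0.4  0.6] j6 2.04
spin rad -0.0008 then x,y,z m: 0.0008 0.0021 -0.0003
clock: 11.6
tcp_pos: [452.3, 123.4, 140.9]
tool_rot: [-0.221, -2.118, 2.115]
force: [0.5, 0.2, 0.3]
width: 0.323
t 11.65 tcp [451.5 123.2 139.4] ang -101.64 tilt 0.17 w 0.325 F [-1.2  0.9 -0. ] j6 2.04
spin rad -0.1229 then x,y,z m: -0.0593 0.0044 0.3406
```

View pics/w6.png

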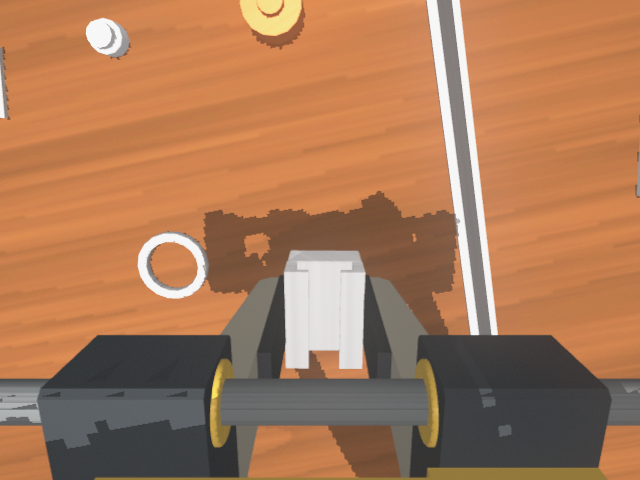

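Shoe cover held (29.9 mm). I carry it over.

```bash
python3 -m inch '[[[0,0,0,-0.1229],[-0.0066,0,0.0378,0],[-0.0066,0,0.0378,0],[-0.0066,0,0.0378,0],[-0.0066,0,0.0378,0],[-0.0066,0,0.0378,0],[-0.0066,0,0.0378,0],[-0.0066,0,0.0378,0],[-0.0066,0,0.0378,0],[-0.0066,0,0.0378,0],[0,0,0,0],[0,0,0,0]]]'; python3 -c "
from h import *
plan(483.3,-221.1,15,-94.6)
c=robot.get_calibration('wrist');im=robot.capture('wrist')[:,:,::-1].copy();cv2.imwrite('pics/w7.png',im)
"
```

```text
clock: 12.85
tcp_pos: [481.7, -221.0, 136.8]
tool_rot: [-0.087, -2.18, 2.177]
force: [0.4, 0.3, -0.7]
width: 0.327
t 12.85 tcp [ 481.7 -221.   136.8] ang -94.72 tilt 0.14 w 0.327 F [ 0.4  0.3 -0.7] j6 1.22
spin rad -0.002 then x,y,z m: -0.0016 0.1218 -0.0
```

View pics/w7.png

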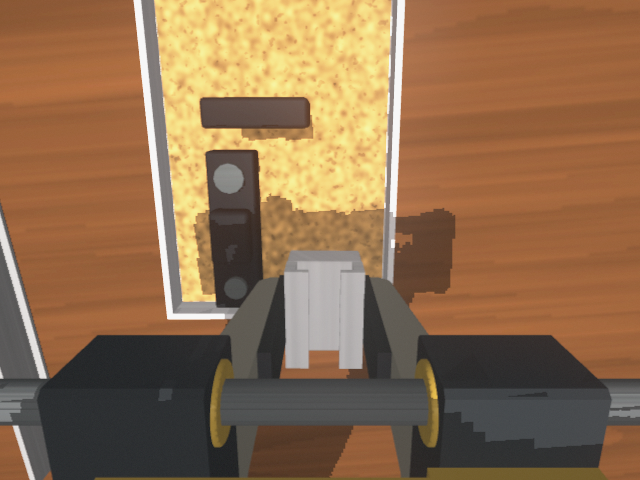

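```bash
python3 -c "
from h import *
c=robot.get_calibration('wrist')
a=np.radians(-4.6);ex=np.array([np.cos(a),np.sin(a)]);ey=np.array([-ex[1],ex[0]]);o=np.array([560.8,-195])
for p in [(258,151),(262,305),(207,151),(216,306),(390,260),(386,200)]:
    d=ray(c,p,26)[:2]-o;print(p,d@ex,d@ey)
d=np.array([481.7,-221])-o;print('tcp',d@ex,d@ey)
"
```

```text
(258, 151) -22.453689274142945 10.830459101608758
(262, 305) -129.63837894813202 12.312268008759858
(207, 151) -22.438548387790842 43.672542385349196
(216, 306) -130.41461409278764 44.95534968210249
(390, 260) -96.15312750790264 -76.9897187089184
(386, 200) -54.39521243010431 -72.70351088925577
tcp -76.76003725333878 -32.259985754275164
```

```bash
python3 -m inch '[[[-0.0015,0.03,0,0],[0,0.03,0,0],[0,0.03,0,0],[0,0.02,0,0],[0,0.0105,0,0],[0,0,0,0],[0,0,0,0]]]'; python3 -c "
from h import *
plan(483.3,-221.1,15,-94.6)"
```

```text
clock: 13.6
tcp_pos: [484.5, -220.6, 18.1]
tool_rot: [-0.087, -2.181, 2.181]
force: [-0.2, -0.8, -0.1]
width: 0.324
t 13.6 tcp [ 484.5 -220.6   18.1] ang -94.56 tilt 0.02 w 0.324 F [-0.2 -0.8 -0.1] j6 1.22
spin rad 0.0006 then x,y,z m: 0.0012 0.0031 0.0006
```

```bash
python3 -m inch '[[[0,0.003,0,0],[0,0.0005,0,0],[0,0,0,0]]]' && python3 -m inch '[[[0,0,0,0],[0,0,0,0],[0,0,0,0],[0,-0.01,0,0],[0,-0.03,0,0],[0,-0.04,0,0],[0,-0.04,0,0],[0,0,0,0],[0,0,0,0]]]' 0.42; python3 -c "
from h import *
cv2.imwrite('pics/w8.png',robot.capture('wrist')[:,:,::-1])
plan(599,126,120,-94.6)
plan(599,126,120,-104.6)
"
```

```text
clock: 13.9
tcp_pos: [484.4, -221.2, 14.6]
tool_rot: [-0.089, -2.18, 2.181]
force: [0.8, 0.4, -0.6]
width: 0.325
clock: 14.8
tcp_pos: [484.7, -221.3, 135.5]
tool_rot: [-0.091, -2.18, 2.183]
force: [-0.0, -0.3, -0.6]
width: 0.421
t 14.85 tcp [ 483.9 -220.9  134.2] ang -94.61 tilt 0.01 w 0.42 F [ 0.4 -1.   0.3] j6 1.22
spin rad -0.0001 then x,y,z m: -0.0869 0.0142 -0.355
t 14.85 tcp [ 483.9 -220.9  134.2] ang -94.61 tilt 0.01 w 0.42 F [ 0.4 -1.   0.3] j6 1.22
spin rad 0.1744 then x,y,z m: -0.024 0.0142 -0.3647
```

View pics/w8.png

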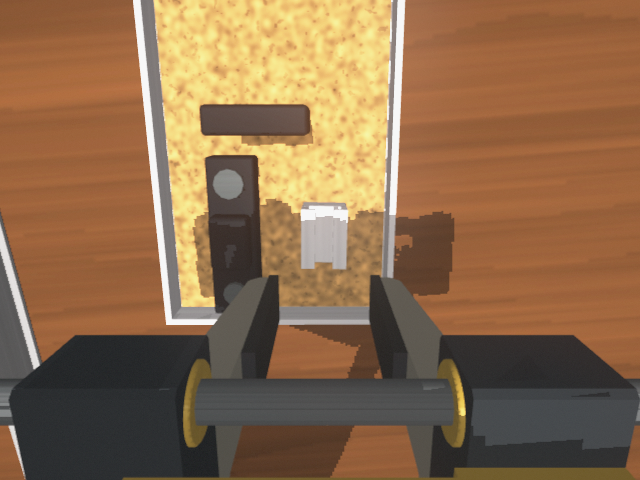

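Cover and shoe both lie flat in the tray; shoe at (301–348, 205–268). Now the housing.

```bash
python3 -m inch '[[[-0.009,0,-0.035,0],[-0.0098,0,-0.04,0],[-0.0098,0,-0.04,0],[-0.0098,0,-0.04,0],[-0.0098,0,-0.04,0],[-0.0098,0,-0.04,0],[-0.0098,0,-0.04,0],[-0.0098,0.007,-0.04,0],[-0.0091,0.007,-0.04,0],[0,0,0,0],[0,0,0,0]]]' 0.66; python3 -c "
from h import *
plan(599,126,7,-94.6)
c=robot.get_calibration('wrist');im=robot.capture('wrist')[:,:,::-1].copy();cv2.imwrite('pics/w9.png',im)
print(proj(c,(599,126,32)),proj(c,(599,126,26)))
"
```

```text
clock: 15.95
tcp_pos: [597.7, 126.2, 118.2]
tool_rot: [-0.082, -2.179, 2.181]
force: [-0.6, 0.1, 0.4]
width: 0.659
t 15.95 tcp [597.7 126.2 118.2] ang -94.49 tilt 0.21 w 0.659 F [-0.6  0.1  0.4] j6 1.86
spin rad 0.0019 then x,y,z m: -0.0013 0.1112 0.0001
[323.46264589 240.71328696] [323.46793551 238.16100833]
```

View pics/w9.png

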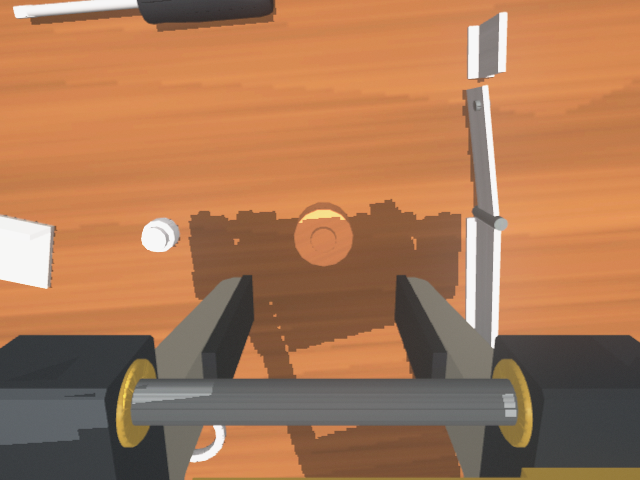

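The housing is centred at (323,238), as predicted. I descend and close.

```bash
python3 -m inch '[[[0,0.03,0,0],[0,0.03,0,0],[0,0.03,0,0],[0,0.015,0,0],[0,0.006,0,0],[0,0,0,0],[0,0,0,0]]]' && python3 -c "
from h import *
plan(599,126,7,-94.6)" && python3 -m inch '[[[0,0,0,0],[0,0,0,0],[0,0,0,0],[0,0,0,0],[0,0,0,0],[0,-0.01,0,0],[0,-0.02,0,0],[0,-0.03,0,0],[0,-0.03,0,0],[0,-0.02,0,0],[0,-0.02,0,0],[0,0,0,0]]]' 0; python3 -c "
from h import *
cv2.imwrite('pics/w10.png',robot.capture('wrist')[:,:,::-1])
plan(655.4,-203,135,-94.6)"
```

```text
clock: 16.7
tcp_pos: [599.9, 125.7, 10.2]
tool_rot: [-0.09, -2.181, 2.181]
force: [-0.0, -0.5, 0.4]
width: 0.658
t 16.7 tcp [599.9 125.7  10.2] ang -94.63 tilt 0.09 w 0.658 F [-0.  -0.5  0.4] j6 1.86
spin rad -0.0004 then x,y,z m: 0.0009 0.0032 -0.0002
clock: 17.9
tcp_pos: [600.8, 126.2, 142.2]
tool_rot: [-0.093, -2.184, 2.181]
force: [-0.6, 0.2, -1.4]
width: 0.389
t 17.95 tcp [599.8 126.  140.4] ang -94.6 tilt 0.15 w 0.395 F [-0.1  1.  -0.7] j6 1.86
spin rad -0.0001 then x,y,z m: -0.0818 0.0054 0.3235
```

View pics/w10.png

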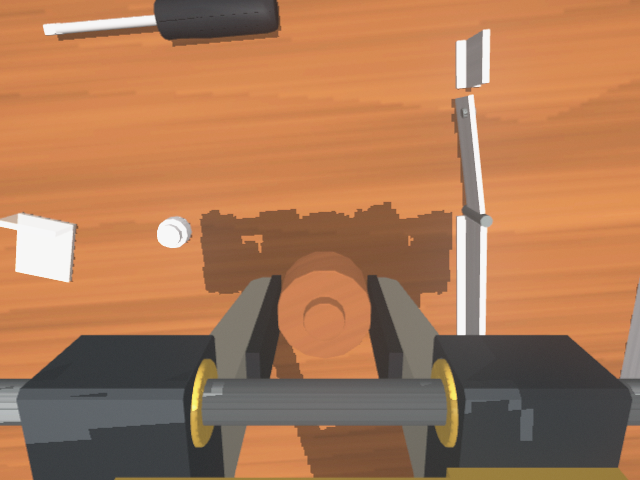

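```bash
python3 -m inch '[[[-0.0091,0,0.025,0],[-0.0091,0,0.04,0],[-0.0091,0,0.04,0],[-0.0091,0,0.04,0],[-0.0091,0,0.04,0],[-0.0091,0,0.04,0],[-0.0091,0,0.04,0],[-0.0091,0,0.0385,0],[-0.009,0,0.02,0],[0,0,0,0],[0,0,0,0]]]'; python3 -c "
from h import *
plan(655.4,-203,17,-94.6)
c=robot.get_calibration('wrist');im=robot.capture('wrist')[:,:,::-1].copy();cv2.imwrite('pics/w11.png',im)
"
```

```text
clock: 19.05
tcp_pos: [653.6, -202.9, 137.4]
tool_rot: [-0.086, -2.18, 2.178]
force: [-0.8, 0.7, 0.0]
width: 0.394
t 19.05 tcp [ 653.6 -202.9  137.4] ang -94.67 tilt 0.15 w 0.394 F [-0.8  0.7  0. ] j6 1.35
spin rad -0.0011 then x,y,z m: -0.0018 0.1204 -0.0001
```

View pics/w11.png

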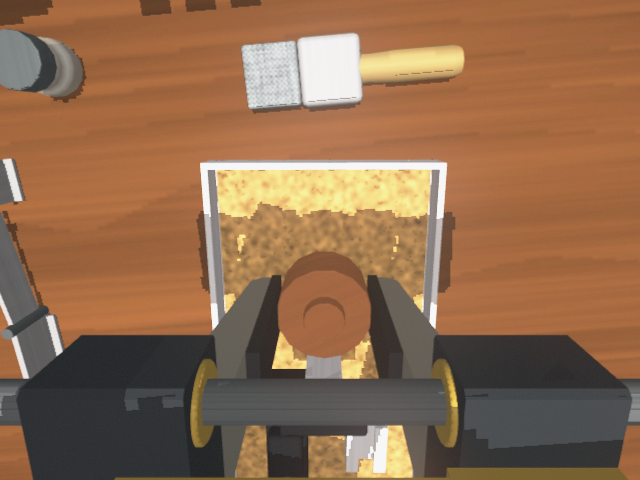

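```bash
python3 -m inch '[[[0,0.03,0,0],[0,0.03,0,0],[0,0.03,0,0],[0,0.02,0,0],[0,0.0095,0,0],[0,0,0,0],[0,0,0,0]]]'; python3 -c "
from h import *
plan(655.4,-203,16.5,-94.6)"
```

```text
clock: 19.8
tcp_pos: [655.2, -202.7, 20.4]
tool_rot: [-0.088, -2.181, 2.181]
force: [-0.0, -0.8, -0.1]
width: 0.391
t 19.8 tcp [ 655.2 -202.7   20.4] ang -94.57 tilt 0.05 w 0.391 F [-0.  -0.8 -0.1] j6 1.35
spin rad 0.0006 then x,y,z m: -0.0003 0.0039 0.0003
```

```bash
python3 -m inch '[[[0,0.003,0,0],[0,0.001,0,0],[0,0,0,0]]]' && python3 -m inch '[[[0,0,0,0],[0,0,0,0],[0,0,0,0],[0,-0.01,0,0],[0,-0.03,0,0],[0,-0.04,0,0],[0,-0.045,0,0],[0,-0.04,0,0],[0,0,0,0],[0,0,0,0]]]' 0.6; python3 -c "
from h import *
cv2.imwrite('pics/w12.png',robot.capture('wrist')[:,:,::-1])
cv2.imwrite('pics/s12.png',robot.capture('scene')[:,:,::-1])
plan(560.8,-195,68,-4.6)
"
```

```text
clock: 20.1
tcp_pos: [654.9, -203.3, 16.1]
tool_rot: [-0.089, -2.18, 2.181]
force: [-0.1, 0.0, -0.7]
width: 0.394
clock: 21.1
tcp_pos: [655.2, -203.4, 182.3]
tool_rot: [-0.091, -2.181, 2.182]
force: [0.5, 0.3, -0.0]
width: 0.599
t 21.2 tcp [ 653.7 -202.9  179.5] ang -94.61 tilt 0.11 w 0.604 F [ 0.1  0.1 -0.4] j6 1.35
spin rad -1.5709 then x,y,z m: -0.0004 0.1115 -0.0933
```

View pics/w12.png

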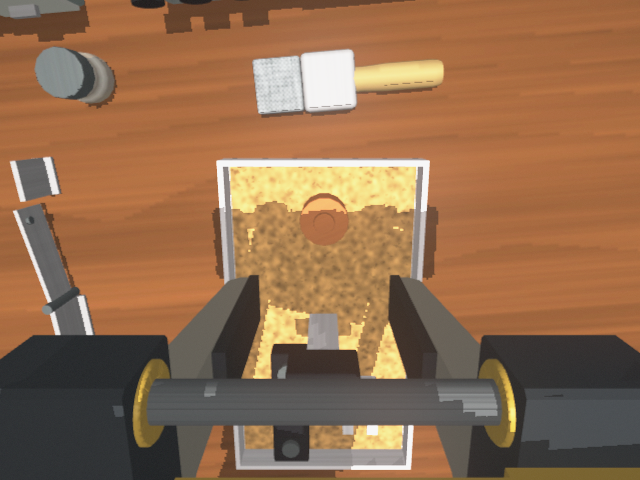

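View pics/s12.png

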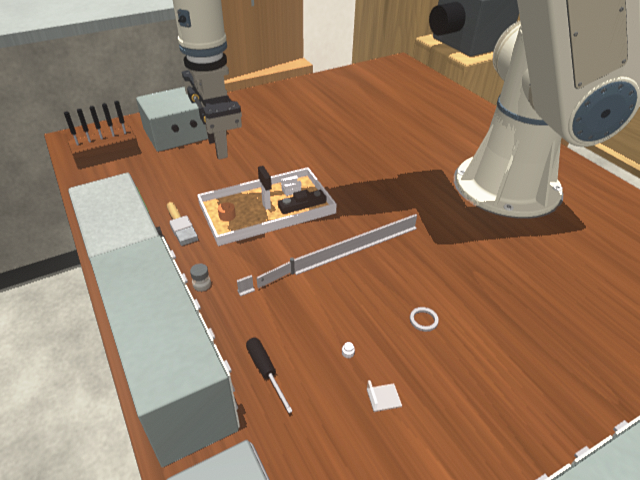

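All three parts lie upright in the tray and the bystanders are untouched. I turn 90° and move over the grip.

```bash
python3 -m inch '[[[0,0,0,-0.1428],[0,0,0,-0.1428],[0,0,0,-0.1428],[0,0,0,-0.1428],[0,0,0,-0.1428],[0,0,0,-0.1428],[0,0,0,-0.1428],[0,0,0,-0.1428],[0,0,0,-0.1428],[0,0,0,-0.1428],[0,0,0,-0.1428],[0,0,-0.03,0],[0,0,-0.035,0],[0,0,-0.028,0],[0,0,0,0],[0,0,0,0]]]' 0.8; python3 -c "
from h import *
plan(560.8,-195,68,-4.6)
c=robot.get_calibration('wrist');im=robot.capture('wrist')[:,:,::-1].copy();cv2.imwrite('pics/w13.png',im)
cv2.imwrite('pics/t13.png',robot.capture('top')[:,:,::-1])
"
```

```text
clock: 22.8
tcp_pos: [561.4, -195.6, 179.6]
tool_rot: [-1.171, 1.27, -1.267]
force: [0.1, -0.1, -0.1]
width: 0.802
t 22.8 tcp [ 561.4 -195.6  179.6] ang -4.63 tilt 0.08 w 0.802 F [ 0.1 -0.1 -0.1] j6 -0.26
spin rad -0.0005 then x,y,z m: -0.0006 0.1116 -0.0006
```

View pics/w13.png

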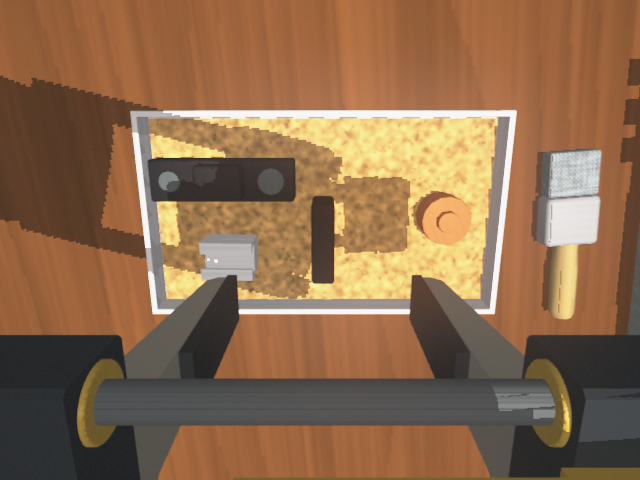

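```bash
python3 -c "
from h import *
c=robot.get_calibration('wrist')
P=np.array([ray(c,p,102)[:2] for p in [(311,197),(334,197),(333,283),(312,283)]]);print(P.round(1),P.mean(0))
plan(*P.mean(0),66,-4.6)
"
```

```text
[[ 557.8 -165.5]
 [ 571.2 -166.6]
 [ 566.7 -219.9]
 [ 553.8 -218.8]] [ 562.36982963 -192.7099416 ]
t 22.9 tcp [ 562.6 -195.8  180. ] ang -4.61 tilt 0.02 w 0.802 F [-0.2 -0.2  0.3] j6 -0.26
spin rad -0.0001 then x,y,z m: -0.0031 0.114 -0.0005
```

```bash
python3 -m inch '[[[-0.001,0.03,0,0],[0,0.03,0,0],[0,0.03,0,0],[0,0.02,0,0],[0,0.004,0,0],[0,0,0,0],[0,0,0,0]]]' && python3 -m inch '[[[0,0,0,0],[0,0,0,0],[0,0,0,0],[0,0,0,0],[0,0,0,0],[0,0,0,0],[0,0,0,0],[0,0,0,0],[0,0,0,0],[0,0,0,0],[0,0,0,0]]]' 0; python3 -c "
from h import *
plan(561.5,-194,66,-4.6);print(robot.state()['wrist_torque'].round(2))"
```

```text
clock: 23.6
tcp_pos: [563.1, -195.0, 67.4]
tool_rot: [-1.17, 1.267, -1.269]
force: [-0.2, -0.5, 0.9]
width: 0.801
clock: 24.7
tcp_pos: [561.5, -194.6, 66.5]
tool_rot: [-1.171, 1.269, -1.268]
force: [-2.8, 0.5, 3.6]
width: 0.149
t 24.7 tcp [ 561.5 -194.6   66.5] ang -4.6 tilt 0.05 w 0.149 F [-2.8  0.5  3.6] j6 -0.26
spin rad -0.0001 then x,y,z m: -0.0006 0.0005 -0.0001
[-0.03  0.48  0.04]
```

Grip closed at 13.7 mm (the block is 14 thick). I lift slowly.

```bash
python3 -m inch '[[[0,-0.002,0,0],[0,-0.004,0,0],[0,-0.006,0,0],[0,-0.008,0,0],[0,-0.008,0,0],[0,-0.008,0,0],[0,-0.008,0,0],[0,-0.008,0,0],[0,-0.008,0,0],[0,-0.008,0,0],[0,-0.008,0,0],[0,-0.008,0,0],[0,-0.008,0,0],[0,-0.006,0,0],[0,-0.004,0,0],[0,-0.002,0,0],[0,0,0,0],[0,0,0,0],[0,0,0,0],[0,0,0,0]]]'; python3 -c "
from h import *
plan(561.5,-194,166,-4.6)
for n in('wrist','scene'): cv2.imwrite(f'pics/{n}14.png',robot.capture(n)[:,:,::-1])
"
```

```text
clock: 26.7
tcp_pos: [561.8, -194.7, 170.3]
tool_rot: [-1.17, 1.269, -1.268]
force: [0.8, -0.2, -6.1]
width: 0.152
t 26.7 tcp [ 561.8 -194.7  170.3] ang -4.61 tilt 0.03 w 0.152 F [ 0.8 -0.2 -6.1] j6 -0.26
spin rad -0.0002 then x,y,z m: -0.0006 0.0043 -0.0004
```

View pics/wrist14.png

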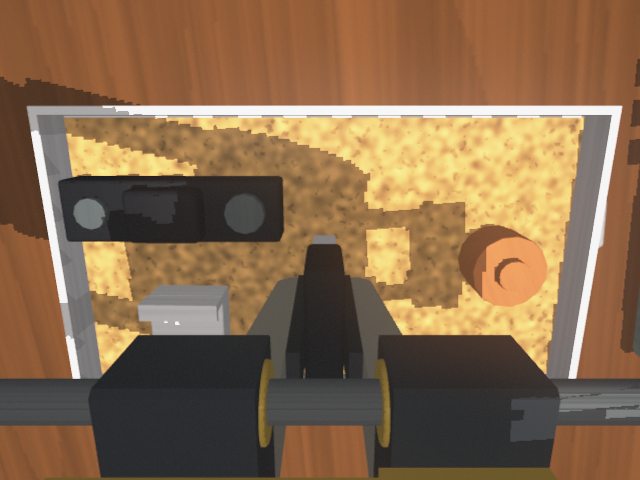

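View pics/scene14.png

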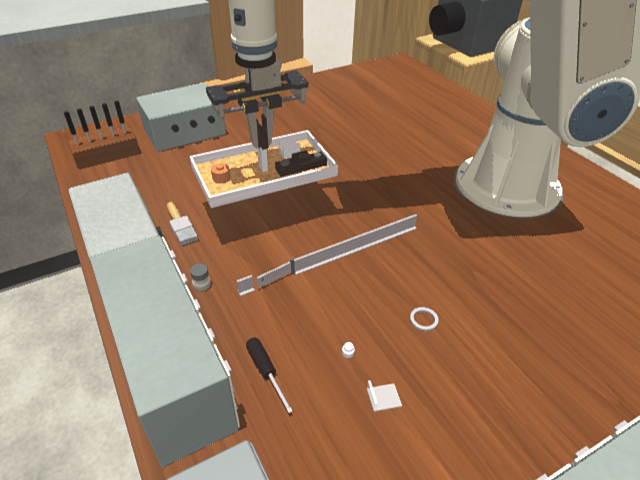

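```bash
python3 -c "
from h import *
a=np.radians(-4.6);ex=np.array([np.cos(a),np.sin(a)]);ey=np.array([-ex[1],ex[0]]);o=np.array([561.3,-194.5])
cs=robot.get_calibration('scene');cw=robot.get_calibration('wrist')
for q in [(-140,80),(140,80),(-140,-80),(140,-80)]:
    p=np.r_[o+q[0]*ex+q[1]*ey,130]; print(q,'scene',proj(cs,p).round(),'wrist',proj(cw,p).round())
im=cv2.imread('pics/scene14.png');crop(im,180,120,350,220,4,'pics/c14.png')
s=robot.state();print(s['clock'],s['dq'].round(4),s['wrist_torque'].round(2))"
```

```text
(-140, 80) scene [337. 166.] wrist [ 23. 104.]
(140, 80) scene [209. 198.] wrist [620. 104.]
(-140, -80) scene [307. 130.] wrist [ 74. 400.]
(140, -80) scene [189. 156.] wrist [570. 401.]
26.8 [-0.0006 -0.0006 -0.0009 -0.0016 -0.      0.0004] [-0.03 -0.08  0.  ]
```

View pics/c14.png

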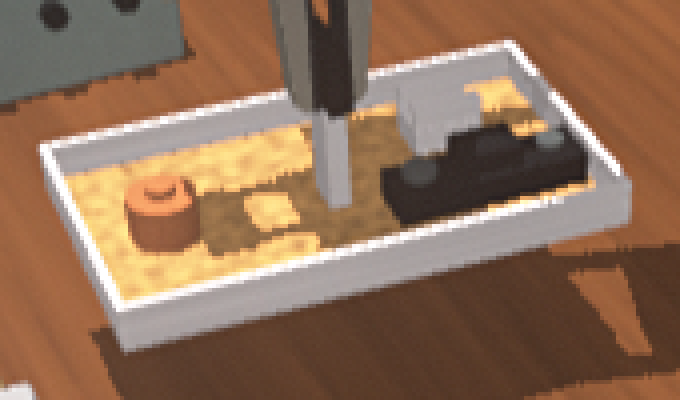

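Rim corners seen in the scene view at about (190,156), (308,130), (337,164), (210,196). They are within about 2 px of where a level tray 104 mm up should be, so I hand in.

```bash
python3 -m inch '[[[0,0,0,0],[0,0,0,0],[0,0,0,0]]]'; python3 -c "
from plant import robot
robot.job_done()"
```

```text
clock: 27.1
tcp_pos: [562.0, -194.7, 170.6]
tool_rot: [-1.17, 1.268, -1.268]
force: [-0.1, 0.1, -5.8]
width: 0.149
the job is handed in; nothing more can be done
```

I put the top cover, shoe cover and spring housing upright in the tray and let go of each. Then I took the tray by its grip, lifted it about 104 mm and handed the job in at 27.1 s, still holding it. No verdict is reported on hand-in.

- **Hold:** the grip opening read 13.7 mm on the 14 mm block. The load was about 6 N, which matches the tray plus the three parts. Joint speeds were close to zero.
- **Level and height:** the rim corners in the scene view were within about 2 px of a level tray at that height.
- **Parts and bystanders:** all three parts stand upright in the tray. By eye, the gate and the other bits had not moved; I did not measure them again.
- **Small disagreement:** on the 38 mm housing the gripper read about 36 mm. It looked centred, lifted cleanly and was set down without trouble.

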